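# Pin the gearbox cover true and fit its second screw

### The job

The blue gearbox cover is held by one screw and has swung askew, so its holes no longer match those in the aluminium housing below. Gently work the yellow-handled drift pin down by feel through the cover's larger hole and the housing, without forcing it or pushing the cover with the gripper itself, until its collar rests on the cover; leave it standing there to hold the holes in line, then fit the red thumb screw fully home in the smaller hole. Leave the black-headed spare screw in the rack and do not disturb the other things on the table.

Things in the scene. Friction and masses are not known exactly. Their poses are not given: they have to be found in the camera images.
- jig: Round plywood turntable board, 230 mm across, 12 mm thick, fixed; origin at the centre of its underside, z up. On it the aluminium gearbox housing, hollow, 130 x 110 mm, is held firmly at some yaw that is not measured. The housing's top flange is 10 mm thick, with 43 mm of free space below its holes.
- cover: Blue cover, 130 x 110 x 8 mm, on the housing. Origin on the axis of the fitted screw (dark head, 10 mm above the cover), at the cover's underside; x towards the two holes, z up. It turns about that screw only, against friction (about 3.5 N sideways at the holes), and stays where left. Between the holes is a round boss, 42 mm across, 16 mm high with its shaft end.
- drift_hole (a point): Centre, at the cover's top face, of its larger hole (14 mm), at x 95, y 40 mm in the cover's frame; axes as the cover's. The housing's flange below has a 14 mm hole. Along the arc about the fitted screw the two holes are up to 17.5 mm apart, either way; how far is not measured, but to be felt or seen. The cover can be swung up to 19.5 mm either side of true. No radial offset.
- screw_hole (a point): Centre, at the cover's top face, of its smaller hole (12.5 mm), at x 95, y -40 mm in the cover's frame, axes as the cover's. The housing has a 12.5 mm hole below, as far off as the larger one until the cover is turned true.
- drift: Drift pin, about 0.1 kg: steel, pointing down; origin at the centre of its blunt end, z up along it. The end is 9 mm in diameter and tapers evenly to 13 mm at z = 22 mm; straight 13 mm shank to z = 50 mm; dark collar of 24 mm diameter z = 50 to 54 mm; yellow square handle 16 x 16 mm, z = 54 to 94 mm, sides along its x and y. It starts upright in the rack, hanging on its collar.
- screw: Red thumb screw (smooth shank, drops in, no turning), about 0.05 kg, pointing down; origin at the end of its shank, z up. Shank 10 mm, chamfered to 7 mm over the last 3 mm, 26 mm long; steel washer of 22 mm diameter z = 26 to 29 mm; red square grip 16 x 16 mm, z = 29 to 57 mm, sides along x and y. Starts upright in the rack.
- spare: Spare thumb screw, the same but with a black grip. It stays in the rack.
- rack: Fixed wooden block, 60 (x) x 200 (y) x 60 mm high, origin at the centre of its underside, with three holes at y = -65, 0 and 65 mm, in which drift, red screw and spare stand in any order, hanging on their collars.
- glue: Amber glue bottle, 52 mm diameter, 150 mm high, bystander. Origin at its base.
- tape: Roll of yellow tape lying flat, 90 mm diameter, 25 mm high, bystander.
- driver: Screwdriver lying on the table, bystander.
Not all that is in view belongs to the job. What is shaped like the drift but orange or white is not meant.

How it is judged (in metres and radians):
On the way:
1. the drift stands fully home through cover and housing, collar on the cover, the screw not yet in (z of drift in the frame of drift_hole below -0.0475 m and horizontal distance between drift and drift_hole below 0.004 m and angle between the z axis of drift and the z axis of drift_hole, either way round below 0.12 rad and horizontal distance between screw and screw_hole above 0.03 m), for 0.2 s.
At the end, for the whole second after the job is handed in: Drift and red screw both stand upright (within 7 degrees) in their holes, within 4 mm of the holes' centres, collar and washer on the cover to within 2.5 mm, at rest and released (z of drift in the frame of drift_hole below -0.0475 m and horizontal distance between drift and drift_hole below 0.004 m and angle between the z axis of drift and the z axis of drift_hole, either way round below 0.12 rad and z of screw in the frame of screw_hole below -0.0235 m and horizontal distance between screw and screw_hole below 0.004 m and angle between the z axis of screw and the z axis of screw_hole, either way round below 0.12 rad and linear speed of each of drift, screw below 0.02 m/s); the robot touches nothing.
It fails at once if the drift is forced: it presses on cover, housing or jig with more than 60 N (contact force between drift and jig above 60 N).
It fails at once if the screw is forced: it presses on cover, housing or jig with more than 60 N (contact force between screw and jig above 60 N).
It fails at once if the gripper itself pushes on the cover, housing or jig with more than 8 N (contact force between any of the fingers, the arm and jig above 8 N).
It fails at once if the spare screw is taken from the rack or moved more than 15 mm (distance of spare from where it was at the start of the episode above 0.015 m).
It fails at once if glue bottle, tape roll or screwdriver moved more than 20 mm (distance of any of glue, tape, driver from where it was at the start of the episode above 0.02 m).
It also fails if it takes over 72 s, if anything falls off the work surface, if the arm or the gripper's body presses on something with over 40 N, if the wrist force passes 120 N, or if a joint passes its speed limit or range.

### The arm

A 6-joint arm with a two-finger parallel gripper is mounted at the origin on the work surface. World frame = base frame: x ahead of the robot, y to its left, z up, the work surface at z = 0. Lengths are in mm, angles in rad, forces in N, time in s.
With the tool pointing down it reaches from about 350 to 975 mm from the base axis. Payload 7.1 kg.
Tool frame: the origin (TCP) lies midway between the tips of the shut fingers; the grasp point (between the pads) lies 19 mm behind it (ctrl.grip_depth is the distance from the TCP to the grasp point, in mm); z points along the fingers, y is the line along which they close (so a half turn about z gives the same grasp; the last joint's range is limited). The gripper opens to 88 mm and grips with 3 to 60 N. Pads are 20 mm wide; open, the fingers measure 115 mm over their backs; the gripper's body (75 mm by 178 mm) begins 61 mm behind the grasp point.
Start: joints at [1.195, 0.423, 1.63, -0, 1.089, -0.019], TCP at [218.266, 585.632, 222.675] pointing down, gripper open.
Joint ranges: [-3, 3], [-0.9, 2.11], [0.09, 2.58], [-1.31, 4.45], [0.11, 2.69], [-2.54, 2.54]. Speed limits (rad/s): [2.39, 2.39, 3.01, 3.14, 3.14, 3.14].

### API

Orientations are given as a rotation vector (axis times angle).
In Python, from workcell import ctrl, cams gives the robot as it stands.
- The arm moves only by the tool move_arm, never from a script. Its argument "steps" is a list of rows, each a list of 3 entries, a list of its own where there are three numbers: the shift along the tool's x, y, z in units of 25 mm (1.0 is 25 mm), then the turn about the tool's z in units of 5 degrees (1.0 is 5 degrees), then the closure, from 0 (fully open) to 1 (shut). A call has 1 to 20 rows; each row shifts and turns the commanded pose from where the row before left it, along the tool's axes as they then stand; what a row does not reach is not made up. A row lasts 1/12 s, in which the tool goes at most 41.7 mm and 7.16 degrees, less where a joint would pass 70% of its speed; a pose out of reach is approached as far as the arm can. A call is refused whole if a number of a shift passes 1 or a number of a turn 1, either way. A call with a gripper value outside its range is refused whole. The fingers move at their own pace and stop on an object; the grip force is fixed at half the most. Time passes only in rows, so rows that do not move let the fingers close. It gives the time, the measured TCP pose, the force, the opening and the grip force at its end, in the units of the state.
- ctrl.get_obs(): the state, without advancing time (a new reading comes with each control period).
- cams.get_image(name): name is "scene" or "side" or "wrist"; returns a dict with "image" (384x512x3 uint8, red, green, blue), "camera_matrix" (3x3 intrinsics, pixels), "k1" (the pictures are not rectified: a ray, as slopes to the right and down, at radius r is drawn at 1 + k1 r^2 times it, then the intrinsics apply), "xyz" and "rotation" of the camera in the world; the wrist camera has in their place "mount" (4x4, takes a point from camera to tool coordinates, whose origin is the TCP and whose axes are the flange's). Camera axes: x right, y down, z forward; pixel columns grow to the right and rows downward; lengths in mm; the calibration is good to about 2 mm. A picture is of the moment at which its call begins: read the wrist's pose just before it. There is no depth.
- ctrl.close_job(): hands the job in; it is judged then, once.
Trained networks look in the newest picture that a camera, given by its name, has taken for a name from the list of things; names that differ only in an ending like _2 or _b are one class to them, and where a whole thing is asked for, a point or a joint stands for the part that bears it (a point fixed in the world has none). Each returns a list of dicts, best first, with "p" (0 to 1); they miss things now and then, are a little off and sometimes report something else, mostly with a low value. They report only what shows in the picture. A call takes as long as a camera call. They do not tell look-alikes from the thing itself.
- cams.boxes_of(camera, thing): "rect" ([centre column, centre row, width, height] in pixels, round what is visible of it).
- cams.cut_out(camera, thing): "pixels" (384x512 bool, what is visible of it) and "rect" ([centre column, centre row, width, height] in pixels, round what is visible of it).
The state is a dict: "t": time; "qpos": joint angles; "qvel": joint speeds; "joint_torque": joint torques, N m; "ee_pos": TCP position; "orientation": TCP orientation; "ft_force": force on the tool from outside, world axes, zero at the start; "moment": the same for the moment, N m; "width": finger opening in mm; "grasp_force": force on a finger pad.
Only numpy, scipy, OpenCV 4.12 (cv2) and the standard library are available. Lean on these libraries where they do the work, as an engineer would, in place of code of your own. Each camera call takes 0.05 s, during which the arm holds its last target. There are 200 camera calls.

## Working session

There is one attempt and no reset: what is moved stays moved. The work goes in short steps, Python scripts to look and compute and a tool call to move; the robot and the scene stay as the last step left them, time stands still between calls to the robot, and variables do not carry over. Pictures are saved under pics/ and viewed, at most 10 in all, crops included, and the job is handed in when it is done.

Besides the shell and the picture viewer there is one more tool, called after ">>>" as name(argument=value, ...), one argument or row to a line, values as JSON. move_arm: Moves the arm, as the interface text tells. Its arguments: {"type":"object","properties":{"steps":{"type":"array"}},"required":["steps"]}

```bash
mkdir -p pics; ls; cat > h.py <<'E'
import numpy as np, cv2
from workcell import ctrl, cams
from scipy.spatial.transform import Rotation as R
def save(n,f):
    d=cams.get_image(n); cv2.imwrite(f,d["image"][:,:,::-1]); return d
def campose(d,o=None):
    if "mount" in d:
        M=np.array(d["mount"]); T=np.eye(4); T[:3,:3]=R.from_rotvec(o["orientation"]).as_matrix(); T[:3,3]=o["ee_pos"]
        T=T@M; return T[:3,3],T[:3,:3]
    return np.array(d["xyz"]),np.array(d["rotation"])
def ray(d,px,o=None):
    p,Rm=campose(d,o); K=np.array(d["camera_matrix"]); k=d["k1"]
    y=np.array([(px[0]-K[0,2])/K[0,0],(px[1]-K[1,2])/K[1,1]]); s=y.copy()
    for _ in range(20): s=y/(1+k*(s@s))
    return p,Rm@np.array([s[0],s[1],1])
def atz(d,px,z,o=None):
    p,v=ray(d,px,o); return p+v*(z-p[2])/v[2]
def proj(d,X,o=None):
    p,Rm=campose(d,o); c=Rm.T@(np.array(X,float)-p); s=c[:2]/c[2]; s=s*(1+d["k1"]*(s@s)); K=np.array(d["camera_matrix"])
    return np.array([K[0,0]*s[0]+K[0,2],K[1,1]*s[1]+K[1,2]])
E
python3 - <<'E'
from h import *
o=ctrl.get_obs(); print(o["ee_pos"],o["orientation"],o["t"],o["width"],o["ft_force"])
ims=[]
for c in ["scene","side","wrist"]:
    d=cams.get_image(c); ims.append(d["image"]); print(c,d.get("xyz"),np.array(d["camera_matrix"])[[0,0,1],[0,2,2]],d["k1"],d.get("mount"))
    for t in ["drift","screw","spare","rack","cover","jig","drift_hole","screw_hole","glue","tape","driver"]:
        print(t,[(round(float(b["p"]),2),np.round(b["rect"]).astype(int).tolist()) for b in cams.boxes_of(c,t)[:3]])
    cv2.imwrite(f"pics/{c}0.png",cv2.resize(d["image"][:,:,::-1],(800,600),interpolation=cv2.INTER_CUBIC))
E
```

```text
pics
[218.05509906 585.12934374 221.9201881 ] [-5.57425072e-01 -3.09140843e+00  2.36045085e-03] 0.0 87.74802687551468 [ 0.56957733 -0.15168827  0.23757174]
scene [1317.8955854  -338.16431911  793.31990132] [453.9200571  264.01464587 199.63745961] -0.14886693543113735 None
drift [(0.78, [110, 220, 12, 28]), (0.76, [147, 257, 16, 34]), (0.55, [138, 211, 17, 23])]
screw []
spare [(0.68, [160, 222, 11, 17])]
rack [(0.78, [134, 246, 93, 65])]
cover [(0.66, [278, 177, 61, 42]), (0.22, [276, 190, 86, 72])]
jig [(0.67, [276, 189, 82, 73])]
drift_hole [(0.6, [278, 173, 60, 46])]
screw_hole [(0.76, [279, 177, 60, 42])]
glue [(0.76, [220, 269, 26, 67]), (0.59, [280, 178, 57, 42])]
tape [(0.81, [265, 273, 44, 41])]
driver [(0.69, [373, 156, 70, 20])]
side [224.93246626 688.64239056 898.53112372] [456.75714165 260.63847615 189.09681515] -0.11864446736170485 None
drift [(0.7, [387, 145, 12, 29]), (0.59, [331, 130, 11, 27]), (0.58, [371, 158, 10, 25])]
screw [(0.6, [365, 122, 10, 10])]
spare [(0.39, [279, 229, 75, 60])]
rack [(0.67, [353, 147, 56, 66])]
cover [(0.9, [281, 227, 73, 58])]
jig [(0.85, [279, 240, 100, 88])]
drift_hole [(0.59, [277, 229, 74, 59])]
screw_hole [(0.97, [279, 228, 76, 60])]
glue [(0.69, [272, 128, 14, 53]), (0.58, [353, 147, 60, 59])]
tape [(0.75, [245, 161, 33, 30])]
driver [(0.91, [185, 340, 96, 19]), (0.38, [346, 145, 9, 12])]
wrist None [281.87313327 257.49945945 194.35997888] 0.011679351490976419 [[ 1.16781940e-03 -9.64280730e-01 -2.64879801e-01  7.40258945e+01]
 [ 9.99999306e-01  1.08425141e-03  4.61703195e-04 -1.60711034e+00]
 [-1.58015196e-04 -2.64880156e-01  9.64281327e-01 -1.60649170e+02]
 [ 0.00000000e+00  0.00000000e+00  0.00000000e+00  1.00000000e+00]]
drift []
screw []
spare []
rack []
cover []
jig []
drift_hole []
screw_hole []
glue []
tape []
driver [(0.46, [220, 353, 21, 7])]
```

View pics/scene0.png

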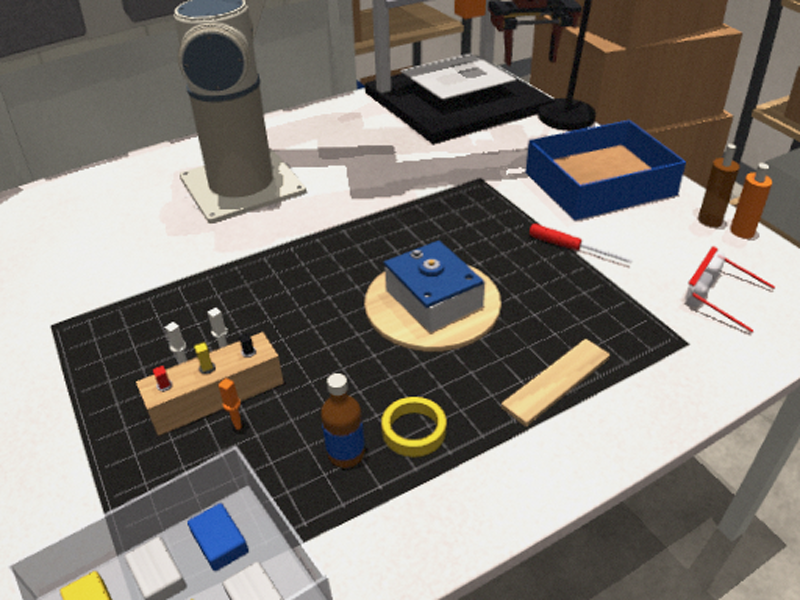

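View pics/side0.png

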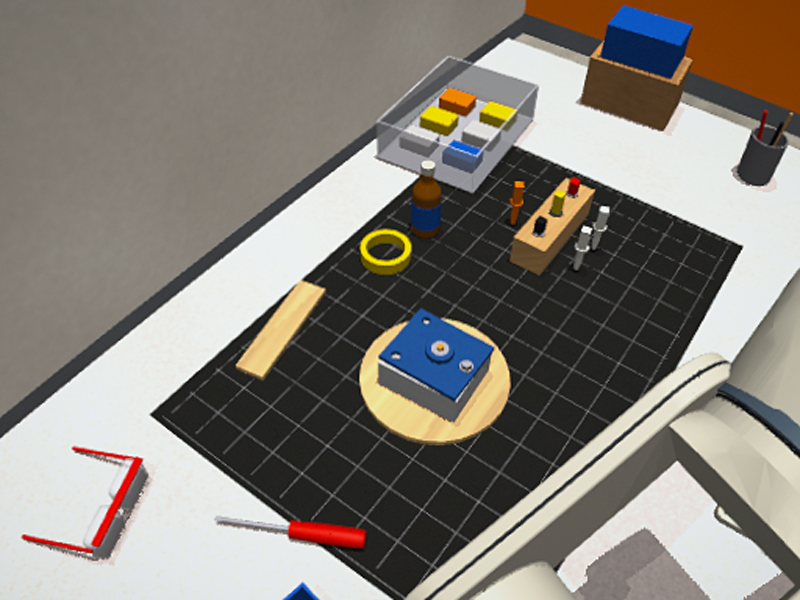

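The scene picture shows the rack with red (163,378), yellow (204,358) and black (248,345) grips. The cover has its head at (417,254) and holes at about (427,294) and (474,278). In the side picture the head is at (466,366), the holes at (396,356) and (426,321), and yellow at (559,203).

```bash
python3 - <<'E'
from h import *
S=cams.get_image("scene");D=cams.get_image("side")
def tri(a,b):
    p,u=ray(S,np.array(a)*.64);q,v=ray(D,np.array(b)*.64)
    A=np.c_[u,-v];s=np.linalg.lstsq(A,q-p,rcond=None)[0]
    x,y=p+u*s[0],q+v*s[1]; return (x+y)/2,np.linalg.norm(x-y)
P={}
for n,a,b in [("head",(417,253),(466,365)),("boss",(431,261),(440,346)),("hA",(427,294),(396,356)),("hB",(474,278),(426,321)),("red",(162,372),(574,183)),("yel",(202,348),(560,195)),("blk",(247,340),(541,220)),("glueTop",(338,380),(428,165)),("orange",(228,384),(519,184)),("w1",(174,328),(585,231)),("w2",(214,314),(604,210))]:
    x,e=tri(a,b);P[n]=x;print(n,np.round(x,1),round(e,1))
print(np.linalg.norm(P["hA"]-P["head"]),np.linalg.norm(P["hB"]-P["head"]),np.linalg.norm(P["hA"]-P["hB"]))
print("grid on z=0, tape",atz(D,(384*.64,262*.64),0), "jig corners edge", [np.round(atz(D,(a*.64,b*.64),12),0) for a,b in [(360,378),(510,378),(435,441)]])
for n,d,l in(("sc",S,(340,220,520,360)),("sd",D,(340,290,530,450))):
    x0,y0,x1,y1=[int(v*.64) for v in l]; im=d["image"][y0:y1,x0:x1,::-1]; cv2.imwrite(f"pics/{n}1.png",cv2.resize(im,None,fx=4,fy=4,interpolation=cv2.INTER_CUBIC))
E
python3 -c "
import cv2,numpy as np
a=cv2.imread('pics/sc1.png');b=cv2.imread('pics/sd1.png')
h=max(a.shape[0],b.shape[0]);f=lambda x:cv2.copyMakeBorder(x,0,h-x.shape[0],0,0,cv2.BORDER_CONSTANT)
c=np.hstack([f(a),f(b)]);print(a.shape,b.shape);cv2.imwrite('pics/both1.png',cv2.resize(c,(800,int(c.shape[0]*800/c.shape[1]))))"
```

```text
Traceback (most recent call last):
numpy.linalg.LinAlgError: Incompatible dimensions
[ WARN:0@0.022] global loadsave.cpp:275 findDecoder imread_('pics/sc1.png'): can't open/read file: check file path/integrity
[ WARN:0@0.022] global loadsave.cpp:275 findDecoder imread_('pics/sd1.png'): can't open/read file: check file path/integrity
Traceback (most recent call last):
AttributeError: 'NoneType' object has no attribute 'shape'
```

```bash
sed -i 's/return np.array(d\["xyz"\]),np.array(d\["rotation"\])/return np.array(d["xyz"]),R.from_rotvec(d["rotation"]).as_matrix()/' h.py
cat > m.py <<'E'
from h import *
S=cams.get_image("scene");D=cams.get_image("side")
def tri(a,b):
    p,u=ray(S,np.array(a)*.64);q,v=ray(D,np.array(b)*.64)
    A=np.c_[u,-v];s=np.linalg.lstsq(A,q-p,rcond=None)[0]
    x,y=p+u*s[0],q+v*s[1]; return (x+y)/2,np.linalg.norm(x-y)
P={}
for n,a,b in [("head",(417,253),(466,365)),("boss",(431,261),(440,346)),("hA",(427,294),(396,356)),("hB",(474,278),(426,321)),("red",(162,372),(574,183)),("yel",(202,348),(560,195)),("blk",(247,340),(541,220)),("glueTop",(338,380),(428,165)),("orange",(228,384),(519,184)),("w1",(174,328),(585,231)),("w2",(214,314),(604,210))]:
    x,e=tri(a,b);P[n]=x;print(n,np.round(x,1),round(e,1))
print(np.linalg.norm(P["hA"]-P["head"]),np.linalg.norm(P["hB"]-P["head"]),np.linalg.norm(P["hA"]-P["hB"]))
print("tape",atz(D,(384*.64,262*.64),0), "jig", [np.round(atz(D,(a*.64,b*.64),12),0) for a,b in [(360,378),(510,378),(435,441)]])
# housing yaw helper
im=[]
for d,l in((S,(360,220,510,350)),(D,(360,290,515,440))):
    x0,y0,x1,y1=[int(v*.64) for v in l]; im.append(cv2.resize(d["image"][y0:y1,x0:x1,::-1],(400,400*(y1-y0)//(x1-x0)),interpolation=cv2.INTER_CUBIC)); print(x0,y0,400/(x1-x0))
h=max(i.shape[0] for i in im)
cv2.imwrite("pics/both1.png",np.hstack([cv2.copyMakeBorder(x,0,h-x.shape[0],0,0,cv2.BORDER_CONSTANT) for x in im]))
E
python3 m.py
```

```text
head [498.5 145.2  77.1] 2.4
boss [542.6 146.2  88.6] 1.0
hA [586.8 144.9  42. ] 57.3
hB [599.5 154.4 100.6] 64.3
red [ 556.7 -306.2   85.8] 2.6
yel [ 555.5 -243.1  100.4] 2.9
blk [ 557.3 -179.    86.4] 5.3
glueTop [ 752.1 -120.2  148.4] 2.9
orange [ 632.  -233.6   92.3] 4.4
w1 [ 481.6 -249.6   68.5] 42.0
w2 [ 481.3 -216.8  110.3] 44.1
95.05311768574347 104.07389374327177 60.71106078037097
tape [760.87032735  -9.20083901   0.        ] jig [array([635., 217.,  12.]), array([452.,  82.,  12.]), array([483., 239.,  12.])]
230 140 4.166666666666667
230 185 4.040404040404041
```

View pics/both1.png

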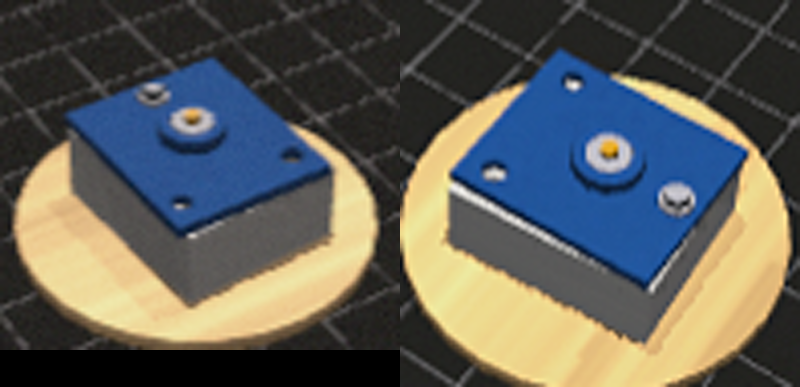

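The scene crop shows holes at (180,204) and (290,154), the head at (152,93), and a white flange strip at the near corner. In the side crop the holes are at (494,172) and (573,83). I had paired them wrongly before, so I'm recomputing.

```bash
cat > m2.py <<'E'
from h import *
S=cams.get_image("scene");D=cams.get_image("side")
s=lambda x,y:(230+(x)/4.1667,140+y/4.1667)
q=lambda x,y:(230+(x-400)/4.0404,185+y/4.0404)
def tri(a,b):
    p,u=ray(S,a);r,v=ray(D,b)
    k=np.linalg.lstsq(np.c_[u,-v],r-p,rcond=None)[0]
    x,y=p+u*k[0],r+v*k[1]; return (x+y)/2,np.linalg.norm(x-y)
h1=tri(s(180,203),q(573,83));h2=tri(s(290,154),q(494,172));print("holes",h1,h2)
zt=73
for z in(70,73,76):
  print(z,"h1",atz(S,s(180,203),z)[:2],atz(D,q(573,83),z)[:2],"h2",atz(S,s(290,154),z)[:2],atz(D,q(494,172),z)[:2])
print("cover corners scene",[np.round(atz(S,s(*p),73)[:2],1) for p in[(185,235),(332,170),(212,58),(67,118)]])
print("cover corners side",[np.round(atz(D,q(*p),73)[:2],1) for p in[(560,50),(452,178),(648,285),(747,153)]])
print("base scene",[np.round(atz(S,s(*p),12)[:2],1) for p in[(190,305),(330,240),(72,192)]])
print("base side",[np.round(atz(D,q(*p),12)[:2],1) for p in[(447,242),(643,347),(740,215)]])
print("head z83",atz(S,s(152,92),83),atz(D,q(678,196),83))
E
python3 m2.py
```

```text
holes (array([593.07806643, 107.26488718,  70.29610505]), np.float64(1.4026417904549875)) (array([590.62740696, 187.46607718,  71.97314042]), np.float64(0.6543245874356035))
70 h1 [593.39397332 107.86062489] [592.81462658 106.44510285] h2 [588.90594391 189.10790994] [591.30159545 186.00215689]
73 h1 [596.39887452 106.0107175 ] [591.48257465 108.55316109] h2 [591.9294594  186.92102599] [589.97502201 187.82214971]
76 h1 [599.40377571 104.16081011] [590.15052272 110.66121933] h2 [594.95297488 184.73414203] [588.64844856 189.64214254]
cover corners scene [array([622.2,  93.6]), array([617.7, 199.9]), array([483.9, 199.2]), array([490.4,  88.6])]
cover corners side [array([612.1,  92.4]), array([606.2, 205.1]), array([479.4, 199.4]), array([483.1,  92. ])]
base scene [array([619. ,  99.4]), array([614.2, 205. ]), array([489.9,  90.1])]
base side [array([608.7, 208. ]), array([477.7, 199.4]), array([481.4,  89.9])]
head z83 [506.39821605 140.670551    83.        ] [495.01727236 147.13497727  83.        ]
```

Cover top comes out near z=71-73. The drift hole is at about (591,187), the screw hole at about (593,107), and yellow at (555,-243). I'll turn the tool, then go over the cover with the wrist camera.

>>> move_arm(
  steps=[
    [[0,0,0],1,0],
    [[0,0,0],1,0],
    [[0,0,0],1,0],
    [[0,0,0],1,0],
    [[0,0,0],1,0],
    [[0,0,0],1,0],
    [[0,0,0],1,0],
    [[0,0,0],1,0],
    [[0,0,0],1,0],
    [[0,0,0],1,0],
    [[0,0,0],1,0],
    [[0,0,0],1,0],
    [[0,0,0],1,0],
    [[0,0,0],0.92,0],
    [[0,0,0],0,0],
  ],
)

```text
t: 3.35
ee_pos: [218.3, 585.6, 222.7]
orientation: [-2.225, -2.217, 0.0]
ft_force: [0.1, -0.3, -0.1]
width: 87.5
grasp_force: 0.0
```

>>> move_arm(
  steps=[
    [[-1,0.75,0],0,0.4],
    [[-1,0.75,0],0,0.4],
    [[-1,0.75,0],0,0.4],
    [[-1,0.75,0],0,0.4],
    [[-1,0.75,0],0,0.4],
    [[-1,0.75,0],0,0.4],
    [[-1,0.75,0],0,0.4],
    [[-1,0.75,0],0,0.4],
    [[-1,0.75,0],0,0.4],
    [[-1,0.75,0],0,0.4],
    [[-1,0.75,0],0,0.4],
    [[-1,0.75,0],0,0.4],
    [[-1,0.75,0],0,0.4],
    [[-1,0.75,0],0,0.4],
    [[-1,0.75,0],0,0.4],
    [[-1,0.75,0],0,0.4],
    [[-1,0.75,0],0,0.4],
    [[-1,0.75,0],0,0.4],
    [[-1,0.75,0],0,0.4],
    [[-1,0.6,0],0,0.4],
  ],
)

```text
t: 5.02
ee_pos: [590.4, 83.9, 222.8]
orientation: [2.219, 2.223, 0.001]
ft_force: [0.1, -1.1, -0.2]
width: 53.0
grasp_force: 0.0
```

>>> move_arm(
  steps=[
    [[-0.5,0,0.8],0,0.4],
    [[0,0,0.8],0,0.4],
    [[0,0,0.8],0,0.4],
    [[0,0,0.8],0,0.4],
    [[0,0,0.8],0,0.4],
    [[0,0,0],0,0.4],
    [[0,0,0],0,0.4],
  ],
)

```text
t: 5.6
ee_pos: [588.5, 72.8, 122.0]
orientation: [-2.219, -2.222, 0.003]
ft_force: [0.6, -0.1, -0.6]
width: 52.7
grasp_force: 0.0
```

```bash
python3 - <<'E'
from h import *
o=ctrl.get_obs(); print(o["ee_pos"],R.from_rotvec(o["orientation"]).as_matrix().round(3),o["t"],o["width"],o["ft_force"])
d=cams.get_image("wrist"); np.save("w1.npy",d["image"])
for t in ["cover","drift_hole","screw_hole"]: print(t,[(round(float(b["p"]),2),np.round(b["rect"]).astype(int).tolist()) for b in cams.boxes_of("wrist",t)[:3]])
print([proj(d,X,o).round() for X in[(590.6,187.5,72),(593,107.3,72),(498,145,82)]])
cv2.imwrite("pics/w1.png",cv2.resize(d["image"][:,:,::-1],(800,600),interpolation=cv2.INTER_CUBIC))
E
```

```text
[588.47733139  72.80006525 122.01327832] [[-0.001  1.    -0.002]
 [ 1.     0.001 -0.   ]
 [-0.    -0.002 -1.   ]] 5.6 52.6883423435226 [ 0.58321353 -0.12863748 -0.55217378]
cover [(0.72, [195, 115, 192, 160])]
drift_hole [(0.81, [192, 113, 198, 165])]
screw_hole [(0.71, [195, 112, 202, 165])]
[array([264.,  51.]), array([266., 168.]), array([128., 115.])]
```

View pics/w1.png

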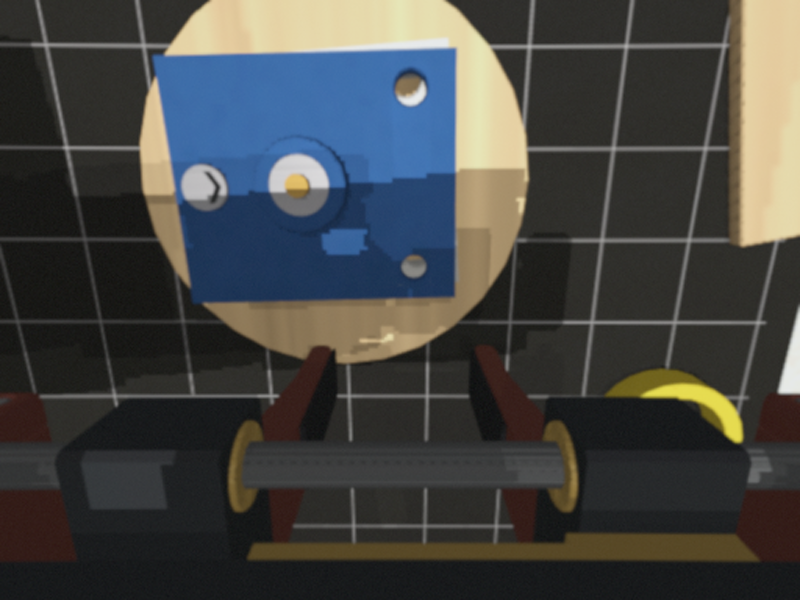

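Wrist view: drift hole at (410,88) with a bright crescent at its lower right, screw hole at (414,266), and a white flange sticking out beyond the top edge at the right. So the housing is turned towards +y relative to the cover. I'll zoom in to measure the offset.

```bash
python3 - <<'E'
from h import *
o=ctrl.get_obs(); d=cams.get_image("wrist"); im=d["image"]
def holec(x0,y0,x1,y1):
    c=im[y0:y1,x0:x1].astype(int); m=((c[:,:,2]-c[:,:,0])<25).astype(np.uint8)  # not blue
    n,l,s,ct=cv2.connectedComponentsWithStats(m); k=1+np.argmax(s[1:,4]); return ct[k]+[x0,y0],s[k]
for nm,b in(("drift",(248,42,278,70)),("screw",(252,158,278,182))):
    c,s=holec(*b); print(nm,c,s,atz(d,c,72,o),atz(d,c,64,o))
a=cv2.resize(im[20:80,225:300,::-1],(480,384),interpolation=cv2.INTER_CUBIC); b=cv2.resize(im[155:185,245:285,::-1],(320,240),interpolation=cv2.INTER_CUBIC)
cv2.imwrite("pics/z1.png",np.hstack([a,cv2.copyMakeBorder(b,0,144,0,0,cv2.BORDER_CONSTANT)]))
# overlay predictions: housing hole outline for offsets
E
```

```text
drift [259.2211838   57.77570093] [  2   6  20  21 321] [589.40891691 183.75351027  72.        ] [589.46088159 185.22146403  64.        ]
screw [261.62244898 169.93367347] [  2   5  16  15 196] [591.46175851 105.47342333  72.        ] [591.59088039 103.99917623  64.        ]
```

View pics/z1.png

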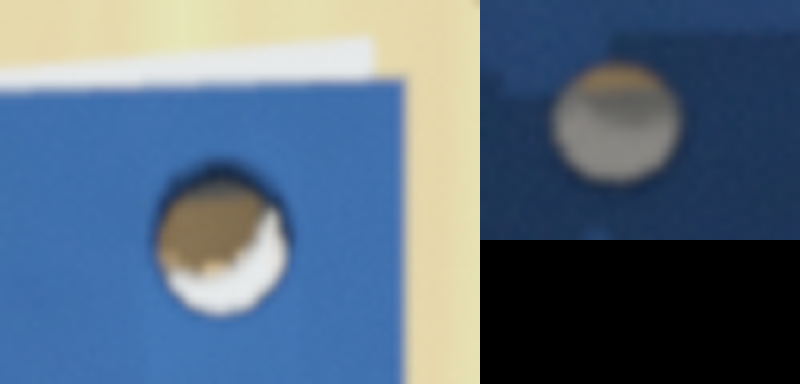

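The housing hole is off by about 5-6 mm along the arc, roughly (-2.2,+5.2). Next I'll go above the rack and look.

>>> move_arm(
  steps=[
    [[-0.97,-0.1,-0.25],0,0.4],
    [[-0.97,-0.1,-0.25],0,0.4],
    [[-0.97,-0.1,-0.25],0,0.4],
    [[-0.97,-0.1,-0.25],0,0.4],
    [[-0.97,-0.1,-0.25],0,0.4],
    [[-0.97,-0.1,-0.25],0,0.4],
    [[-0.97,-0.1,-0.25],0,0.4],
    [[-0.97,-0.1,-0.25],0,0.4],
    [[-0.97,-0.1,-0.25],0,0.4],
    [[-0.97,-0.1,-0.25],0,0.4],
    [[-0.97,-0.1,-0.25],0,0.4],
    [[-0.97,-0.1,-0.25],0,0.4],
    [[-0.97,-0.1,-0.25],0,0.4],
    [[0,0,0],0,0.4],
    [[0,0,0],0,0.4],
  ],
)

```text
t: 7.1
ee_pos: [556.6, -243.5, 205.1]
orientation: [2.223, 2.217, 0.001]
ft_force: [1.1, 0.4, -1.7]
width: 52.7
grasp_force: 0.0
```

```bash
python3 - <<'E'
from h import *
o=ctrl.get_obs(); print(o["ee_pos"],o["t"],o["width"])
d=cams.get_image("wrist"); im=d["image"]
hsv=cv2.cvtColor(im,cv2.COLOR_RGB2HSV)
def blob(m):
    n,l,s,c=cv2.connectedComponentsWithStats(m.astype(np.uint8))
    return [(c[k].round(1),s[k].tolist()) for k in range(1,n) if s[k,4]>40]
H,Sa,V=hsv[...,0].astype(int),hsv[...,1],hsv[...,2]
print("yel",[(b,atz(d,b[0],104,o).round(1)) for b in blob((H>23)&(H<33)&(Sa>150)&(V>60))])
print("red",[(b,atz(d,b[0],88,o).round(1)) for b in blob(((H<6)|(H>174))&(Sa>180)&(V>60))])
cv2.imwrite("pics/w2.png",cv2.resize(im[:,:,::-1],(800,600),interpolation=cv2.INTER_CUBIC))
E
```

```text
[ 556.62902484 -243.47146732  205.05698485] 7.1 52.72746200851842
yel [((array([445.4,   8.5]), [411, 0, 78, 22, 1121]), array([706.9, -88.4, 104. ])), ((array([257.1, 192.1]), [249, 181, 17, 24, 354]), array([ 554.4, -241.7,  104. ]))]
red [((array([257.8, 246.5]), [252, 236, 13, 21, 249]), array([ 555. , -306.6,   88. ]))]
```

View pics/w2.png

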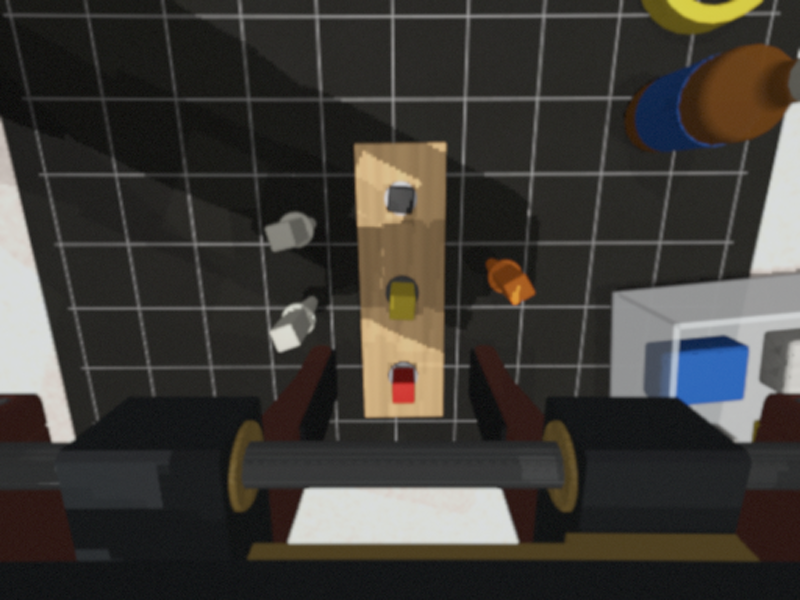

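Yellow handle at (403,298) is square to the tool at about (555,-242), between red (403,385) and black (400,198). Descending to grasp.

>>> move_arm(
  steps=[
    [[0.03,-0.05,0.9],0,0.4],
    [[0,0,0.9],0,0.4],
    [[0,0,0.9],0,0.4],
    [[0,0,0.9],0,0.4],
    [[0,0,0.9],0,0.4],
    [[0,0,0.6],0,0.4],
    [[0,0,0.2],0,0.4],
    [[0,0,0.04],0,0.4],
    [[0,0,0],0,1],
    [[0,0,0],0,1],
    [[0,0,0],0,1],
    [[0,0,0],0,1],
    [[0,0,0],0,1],
    [[0,0,0],0,1],
  ],
)

```text
t: 8.32
ee_pos: [555.4, -241.8, 71.0]
orientation: [2.222, 2.22, 0.001]
ft_force: [-0.3, 0.3, -0.4]
width: 16.4
grasp_force: 0.1
```

>>> move_arm(
  steps=[
    [[0,0,0],0,1],
    [[0,0,0],0,1],
    [[0,0,0],0,1],
    [[0,0,-0.4],0,1],
    [[0,0,-0.8],0,1],
    [[0,0,-0.8],0,1],
    [[0,0,-0.8],0,1],
    [[0,0,-0.8],0,1],
    [[0,0,-0.8],0,1],
    [[0,0,-0.4],0,1],
    [[0,0,0],0,1],
    [[0,0,0],0,1],
  ],
)

```text
t: 9.32
ee_pos: [555.0, -241.6, 190.5]
orientation: [2.222, 2.22, 0.0]
ft_force: [-0.6, -0.4, -1.0]
width: 15.7
grasp_force: 30.0
```

>>> move_arm(
  steps=[
    [[0.5,0.08,0],0,1],
    [[0.9,0.08,0],0,1],
    [[1,0.08,0],0,1],
    [[1,0.08,0],0,1],
    [[1,0.08,0],0,1],
    [[1,0.08,0],0,1],
    [[1,0.08,0],0,1],
    [[1,0.08,0],0,1],
    [[1,0.08,0],0,1],
    [[1,0.08,0],0,1],
    [[1,0.08,0],0,1],
    [[1,0.08,0],0,1],
    [[1,0.08,0],0,1],
    [[1,0.08,0],0,1],
    [[1,0.08,0],0,1],
    [[1,0.08,0],0,1],
    [[0.6,0.08,0.4],0,1],
    [[0.4,0.05,0.6],0,1],
    [[0,0,0.6],0,1],
    [[0,0,0],0,1],
  ],
)

```text
t: 10.98
ee_pos: [587.6, 168.0, 145.4]
orientation: [-2.219, -2.219, 0.011]
ft_force: [-0.4, 0.2, -2.0]
width: 15.9
grasp_force: 30.0
```

```bash
python3 - <<'E'
from h import *
ctrl.get_obs(); d=cams.get_image("wrist");o=ctrl.get_obs(); print(o["ee_pos"],o["t"],o["ft_force"]); 
d=cams.get_image("wrist"); im=d["image"]
p=np.array(o["ee_pos"]); print("tip px",proj(d,p-[0,0,61],o),"collar",proj(d,p-[0,0,9],o),"hole px pred",proj(d,(590.3,186,73),o))
cv2.imwrite("pics/w3.png",cv2.resize(im[60:300,100:420,::-1],(800,600),interpolation=cv2.INTER_CUBIC))
E
```

```text
[588.3352324  167.74670068 146.92336382] 11.0333 [-1.1267262  -0.20243838 -0.97318214]
tip px [260.31276068 206.63585287] collar [260.47976296 231.48415264] hole px pred [262.65951979 181.56404675]
```

View pics/w3.png

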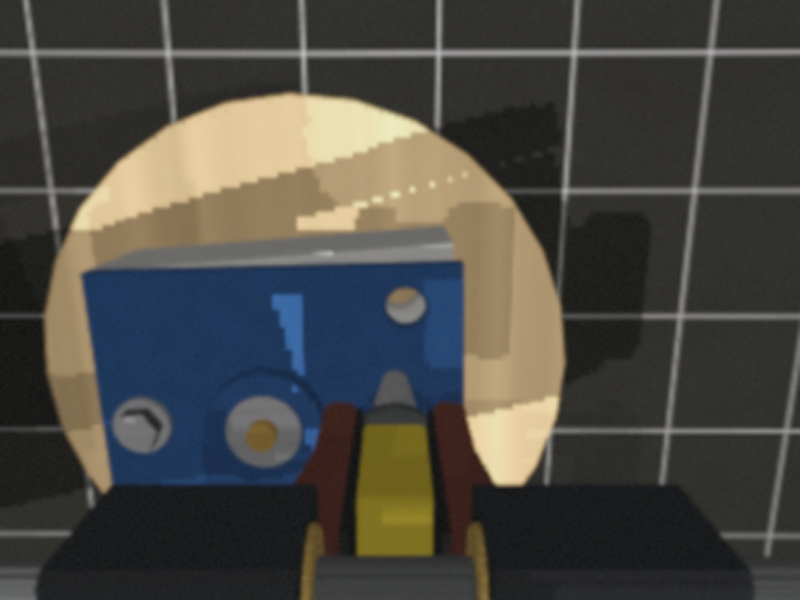

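The drift shows its tip at (394,372) and collar at about (394,410), with the fingertips' far edge at row 405. The hole is at (405,305). I'm checking where the drift sits in the grip.

```bash
python3 - <<'E'
from h import *
o=ctrl.get_obs(); d=cams.get_image("wrist"); im=d["image"]; p=np.array(o["ee_pos"]); print(p)
print("finger far edge",proj(d,p+[0,10,0],o), "obs row 222")
for dy in(-6,-4,-2,0): print(dy,"tip far",proj(d,p+[0,dy+4.5,-61],o)[1],"collar far",proj(d,p+[0,dy+12,-7],o)[1],"handle top near/far",proj(d,p+[0,dy-8,33],o)[1],proj(d,p+[0,dy+8,33],o)[1],"shoulder13 L/R",proj(d,p+[-6.5,dy,-39],o).round(1))
hsv=cv2.cvtColor(im,cv2.COLOR_RGB2HSV); m=(hsv[...,0]>22)&(hsv[...,0]<34)&(hsv[...,1]>150); ys,xs=np.where(m[210:290,235:285]); print("yellow rows",ys.min()+210,ys.max()+210,"cols",xs.min()+235,xs.max()+235)
print("col258 profile",[(r,im[r,257].tolist()) for r in range(200,236,2)])
rk=cv2.cvtColor(cv2.resize(cv2.imread("pics/w2.png"),(512,384)),cv2.COLOR_BGR2RGB)
E
```

```text
[589.37814436 167.68343429 148.37041538]
finger far edge [260.57306312 222.0318415 ] obs row 222
-6 tip far 208.40458603675836 collar far 223.95291300261925 handle top near/far 288.6894813363316 260.75159726113304 shoulder13 L/R [251.6 223.2]
-4 tip far 206.1005851802864 collar far 220.99713252958028 handle top near/far 285.2839640714435 257.1441472957787 shoulder13 L/R [251.6 220.7]
-2 tip far 203.78604039262532 collar far 218.02383277606302 handle top near/far 281.8542707461577 253.51001782871134 shoulder13 L/R [251.6 218.2]
0 tip far 201.460868120279 collar far 215.03283416848345 handle top near/far 278.40010778454064 249.84886940481766 shoulder13 L/R [251.6 215.7]
yellow rows 230 281 cols 242 273
col258 profile [(200, [31, 55, 89]), (202, [30, 55, 88]), (204, [31, 55, 89]), (206, [33, 57, 88]), (208, [67, 74, 87]), (210, [86, 86, 86]), (212, [88, 87, 88]), (214, [87, 87, 88]), (216, [88, 87, 88]), (218, [88, 87, 88]), (220, [78, 78, 80]), (222, [46, 47, 49]), (224, [53, 55, 54]), (226, [57, 60, 59]), (228, [59, 60, 56]), (230, [106, 94, 34]), (232, [115, 102, 31]), (234, [116, 103, 31])]
```

Fingers project exactly, so the drift sits about 5 mm toward -y in the grip. I'm correcting for that and lowering gently.

>>> move_arm(
  steps=[
    [[0.5,0.04,0],0,1],
    [[0.43,0,0.2],0,1],
    [[0,0,0.3],0,1],
    [[0,0,0],0,1],
    [[0,0,0],0,1],
    [[0,0,0],0,1],
  ],
)

```text
t: 11.63
ee_pos: [591.6, 191.5, 137.8]
orientation: [-2.222, -2.221, 0.0]
ft_force: [0.2, -0.0, -0.6]
width: 15.8
grasp_force: 30.0
```

>>> move_arm(
  steps=[
    [[0,0,0.1],0,1],
    [[0,0,0.1],0,1],
    [[0,0,0.05],0,1],
    [[0,0,0],0,1],
    [[0,0,0],0,1],
  ],
)

```text
t: 12.05
ee_pos: [591.7, 191.4, 131.6]
orientation: [-2.222, -2.22, 0.0]
ft_force: [0.7, 0.2, -0.5]
width: 15.5
grasp_force: 30.0
```

>>> move_arm(
  steps=[
    [[0,0,0.06],0,1],
    [[0,0,0.06],0,1],
    [[0,0,0.06],0,1],
    [[0,0,0],0,1],
    [[0,0,0],0,1],
  ],
)

```text
t: 12.47
ee_pos: [591.6, 191.6, 127.0]
orientation: [-2.222, -2.221, 0.0]
ft_force: [0.2, -0.5, -1.0]
width: 15.7
grasp_force: 30.0
```

No contact at tip z of about 66, so it is inside the cover hole. Sweeping along the arc toward the housing hole.

>>> move_arm(
  steps=[
    [[0.05,-0.02,0],0,1],
    [[0.05,-0.02,0],0,1],
    [[0.05,-0.02,0],0,1],
    [[0,0,0],0,1],
    [[0,0,0],0,1],
  ],
)

```text
t: 12.88
ee_pos: [590.1, 195.1, 127.1]
orientation: [2.222, 2.221, -0.001]
ft_force: [0.6, -3.6, -1.5]
width: 16.0
grasp_force: 30.0
```

>>> move_arm(
  steps=[
    [[0.04,-0.02,0],0,1],
    [[0.04,-0.01,0],0,1],
    [[0,0,0],0,1],
    [[0,0,0],0,1],
  ],
)

```text
t: 13.22
ee_pos: [589.1, 197.3, 127.1]
orientation: [-2.222, -2.22, 0.001]
ft_force: [-0.4, -3.7, 0.6]
width: 16.1
grasp_force: 30.0
```

It pushes the cover at 3.6 N as expected. Now lower by feel.

>>> move_arm(
  steps=[
    [[0,0,0.05],0,1],
    [[0,0,0.05],0,1],
    [[0,0,0.05],0,1],
    [[0,0,0],0,1],
  ],
)

```text
t: 13.55
ee_pos: [589.4, 197.3, 123.2]
orientation: [-2.222, -2.22, 0.0]
ft_force: [-0.1, -4.6, 0.4]
width: 15.8
grasp_force: 30.0
```

>>> move_arm(
  steps=[
    [[0,0,0.06],0,1],
    [[0,0,0.06],0,1],
    [[0,0,0.06],0,1],
    [[0,0,0],0,1],
  ],
)

```text
t: 13.88
ee_pos: [589.3, 197.3, 118.5]
orientation: [-2.222, -2.22, 0.001]
ft_force: [-0.3, -4.9, 0.9]
width: 15.9
grasp_force: 30.0
```

>>> move_arm(
  steps=[
    [[0,0,0.06],0,1],
    [[0,0,0.06],0,1],
    [[0,0,0.06],0,1],
    [[0,0,0.06],0,1],
    [[0,0,0],0,1],
  ],
)

```text
t: 14.3
ee_pos: [589.1, 196.9, 112.6]
orientation: [-2.222, -2.221, 0.002]
ft_force: [-1.6, -6.8, 1.8]
width: 15.7
grasp_force: 30.0
```

>>> move_arm(
  steps=[
    [[-0.02,0,0.05],0,1],
    [[0,0,0.05],0,1],
    [[0,0,0.05],0,1],
    [[0,0,0],0,1],
    [[0,0,0],0,1],
  ],
)

```text
t: 14.72
ee_pos: [589.2, 196.6, 108.8]
orientation: [-2.222, -2.221, 0.001]
ft_force: [-1.7, -4.5, 0.5]
width: 15.9
grasp_force: 30.0
```

>>> move_arm(
  steps=[
    [[0,0,0.06],0,1],
    [[0,0,0.06],0,1],
    [[0,0,0.06],0,1],
    [[0,0,0.06],0,1],
    [[0,0,0],0,1],
  ],
)

```text
t: 15.13
ee_pos: [589.2, 196.2, 102.8]
orientation: [2.222, 2.221, -0.002]
ft_force: [-0.3, -7.3, 1.1]
width: 15.8
grasp_force: 30.0
```

>>> move_arm(
  steps=[
    [[-0.03,0,0.05],0,1],
    [[0,0,0.06],0,1],
    [[0,0,0.06],0,1],
    [[0,0,0.06],0,1],
    [[0,0,0],0,1],
  ],
)

```text
t: 15.55
ee_pos: [589.3, 195.9, 97.0]
orientation: [-2.222, -2.221, 0.001]
ft_force: [-0.6, -5.0, 0.9]
width: 15.6
grasp_force: 30.0
```

>>> move_arm(
  steps=[
    [[-0.02,0,0.06],0,1],
    [[0,0,0.06],0,1],
    [[0,0,0.06],0,1],
    [[0,0,0.06],0,1],
    [[0,0,0],0,1],
  ],
)

```text
t: 15.97
ee_pos: [589.3, 195.7, 91.0]
orientation: [-2.222, -2.22, 0.0]
ft_force: [-1.5, -3.1, -0.6]
width: 16.1
grasp_force: 30.0
```

>>> move_arm(
  steps=[
    [[0,0,0.06],0,1],
    [[0,0,0.06],0,1],
    [[0,0,0.04],0,1],
    [[0,0,0],0,1],
  ],
)

```text
t: 16.3
ee_pos: [589.3, 195.7, 87.1]
orientation: [-2.222, -2.22, 0.0]
ft_force: [-2.1, -3.5, -0.1]
width: 15.5
grasp_force: 30.0
```

>>> move_arm(
  steps=[
    [[0,0,0.04],0,1],
    [[0,0,0.04],0,1],
    [[0,0,0.04],0,1],
    [[0,0,0],0,1],
    [[0,0,0],0,1],
  ],
)

```text
t: 16.72
ee_pos: [589.3, 195.6, 84.2]
orientation: [-2.222, -2.221, 0.0]
ft_force: [-2.7, -2.3, -0.6]
width: 15.8
grasp_force: 30.0
```

>>> move_arm(
  steps=[
    [[0,0,0.03],0,1],
    [[0,0,0.03],0,1],
    [[0,0,0],0,1],
    [[0,0,0],0,1],
  ],
)

```text
t: 17.05
ee_pos: [589.4, 195.6, 83.8]
orientation: [-2.222, -2.22, 0.0]
ft_force: [-5.3, -3.6, 9.8]
width: 15.8
grasp_force: 30.0
```

It's home: 10 N at z=83.8, against 84 predicted. Release and rise.

>>> move_arm(
  steps=[
    [[0,0,-0.02],0,0.6],
    [[0,0,0],0,0.6],
    [[0,0,0],0,0.6],
    [[0,0,0],0,0.6],
    [[0,0,-0.4],0,0.6],
    [[0,0,-0.8],0,0.6],
    [[0,0,-0.8],0,0.6],
    [[0,0,-0.8],0,0.6],
    [[0,0,-0.8],0,0.6],
    [[0,0,-0.8],0,0.6],
    [[-1,0,0],0,0.4],
    [[-1,0,0],0,0.4],
    [[-1,0,0],0,0.4],
    [[-1,0,0],0,0.4],
    [[-0.6,0,0],0,0.4],
    [[0,0,0],0,0.4],
  ],
)

```text
t: 18.38
ee_pos: [589.5, 78.2, 194.0]
orientation: [2.225, 2.217, 0.0]
ft_force: [-0.2, 0.6, -0.3]
width: 52.4
grasp_force: 0.0
```

```bash
python3 - <<'E'
from h import *
cams.get_image("wrist"); o=ctrl.get_obs(); d=cams.get_image("wrist"); im=d["image"]; p=np.array(o["ee_pos"]); print(p,o["t"],o["width"])
# pinned drift at TCP-true (589.4,190.3)
print("drift top pred",proj(d,(589.4,190.3,117),o),"collar",proj(d,(589.4,190.3,77),o),"screw hole pred",proj(d,(593,112,73),o))
cv2.imwrite("pics/w4.png",cv2.resize(im[:,:,::-1],(800,600),interpolation=cv2.INTER_CUBIC))
E
```

```text
[589.63468289  79.62911282 193.91225411] 18.4333 52.65505918920699
drift top pred [259.41827491  64.28156872] collar [259.1659727   72.15358267] screw hole pred [262.77165762 157.48468368]
```

View pics/w4.png

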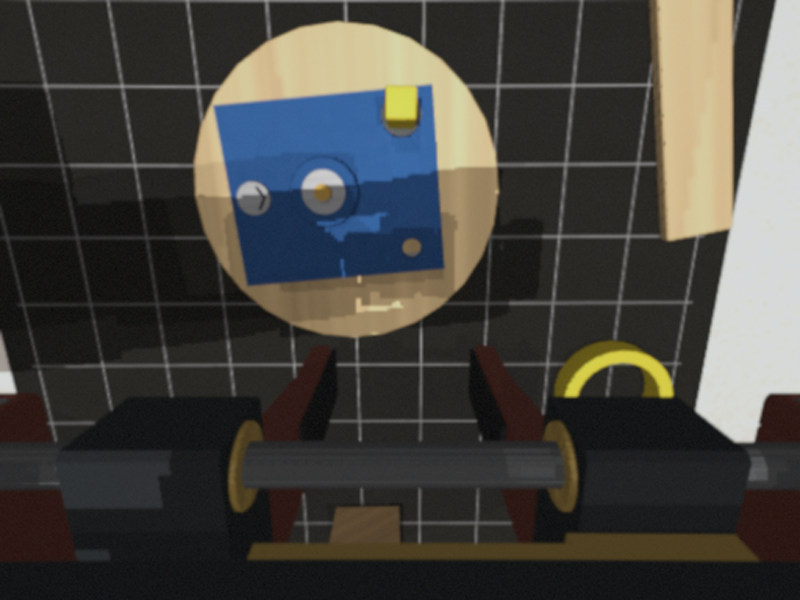

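Drift stands at (402,105) with its collar on the cover. Screw hole at (412,246) is clear to the plywood, so the holes are in line; with the camera's bias removed it's at about (596,111.3). Red screw comes next, at about (555.5,-312).

>>> move_arm(
  steps=[
    [[-0.98,-0.085,0],0,0.4],
    [[-0.98,-0.085,0],0,0.4],
    [[-0.98,-0.085,0],0,0.4],
    [[-0.98,-0.085,0],0,0.4],
    [[-0.98,-0.085,0],0,0.4],
    [[-0.98,-0.085,0],0,0.4],
    [[-0.98,-0.085,0],0,0.4],
    [[-0.98,-0.085,0],0,0.4],
    [[-0.98,-0.085,0],0,0.4],
    [[-0.98,-0.085,0],0,0.4],
    [[-0.98,-0.085,0],0,0.4],
    [[-0.98,-0.085,0],0,0.4],
    [[-0.98,-0.085,0],0,0.4],
    [[-0.98,-0.085,0],0,0.4],
    [[-0.98,-0.085,0],0,0.4],
    [[-0.9,-0.085,0],0,0.4],
    [[0,0,0],0,0.4],
    [[0,0,0],0,0.4],
    [[0,0,0],0,0.4],
  ],
)

```text
t: 20.07
ee_pos: [555.5, -308.1, 193.2]
orientation: [-2.221, -2.221, -0.0]
ft_force: [-0.9, 0.2, -0.1]
width: 52.7
grasp_force: 0.0
```

```bash
python3 - <<'E'
from h import *
o=ctrl.get_obs(); d=cams.get_image("wrist"); im=d["image"]; p=np.array(o["ee_pos"]); print(p,o["t"])
hsv=cv2.cvtColor(im,cv2.COLOR_RGB2HSV); H,Sa,V=hsv[...,0].astype(int),hsv[...,1],hsv[...,2]
m=(((H<6)|(H>174))&(Sa>170)&(V>50)).astype(np.uint8); m[:150]=0; m[:,:235]=0; m[:,285:]=0
n,l,s,c=cv2.connectedComponentsWithStats(m); k=1+np.argmax(s[1:,4]); x,y,w,h,a=s[k]; print(s[k],c[k])
cx=c[k][0]
print("near top edge y-",atz(d,(cx,y+h-.5),91,o),"brightness col",[(r,im[r,int(cx)].tolist()) for r in range(y-2,y+h+2,2)])
for yy in(-308,-310,-312,-314): print(yy,"near top",proj(d,(555.5,yy-8,91),o),"far top",proj(d,(555.5,yy+8,91),o),"far bottom",proj(d,(555.5,yy+8,63),o))
E
```

```text
[ 555.50843173 -308.07611527  193.23793331] 20.0667
[252 185  15  20 288] [258.95833333 194.53472222]
near top edge y- [ 554.90103841 -319.02866791   91.        ] brightness col [(183, [101, 88, 90]), (185, [95, 19, 18]), (187, [96, 18, 19]), (189, [104, 20, 19]), (191, [124, 29, 26]), (193, [124, 27, 25]), (195, [124, 28, 26]), (197, [125, 29, 27]), (199, [123, 26, 22]), (201, [123, 27, 24]), (203, [123, 30, 25]), (205, [130, 89, 62])]
-308 near top [259.58083853 201.53288525] far top [259.6319165  185.56086892] far bottom [259.48326384 179.32475084]
-310 near top [259.57457525 203.49480711] far top [259.62543545 187.58475323] far bottom [259.47762842 181.17641756]
-312 near top [259.56833833 205.44921447] far top [259.61898232 189.60070796] far bottom [259.47201508 183.02146638]
-314 near top [259.56212758 207.39615696] far top [259.6125569 191.6087868] far bottom [259.46642369 184.85993825]
```

Red centre is at y≈-311.5. Grasping.

>>> move_arm(
  steps=[
    [[-0.14,0.03,0.8],0,0.4],
    [[0,0,0.9],0,0.4],
    [[0,0,0.9],0,0.4],
    [[0,0,0.9],0,0.4],
    [[0,0,0.8],0,0.4],
    [[0,0,0.55],0,0.4],
    [[0,0,0.2],0,0.4],
    [[0,0,0.04],0,0.4],
    [[0,0,0],0,1],
    [[0,0,0],0,1],
    [[0,0,0],0,1],
    [[0,0,0],0,1],
    [[0,0,0],0,1],
    [[0,0,0],0,1],
    [[0,0,0],0,1],
    [[0,0,0],0,1],
    [[0,0,0],0,1],
  ],
)

```text
t: 21.53
ee_pos: [556.1, -313.1, 66.7]
orientation: [2.222, 2.22, 0.0]
ft_force: [-0.3, -0.3, 6.4]
width: 15.8
grasp_force: 30.0
```

>>> move_arm(
  steps=[
    [[0,0,-0.4],0,1],
    [[0,0,-0.8],0,1],
    [[0,0,-0.8],0,1],
    [[0,0,-0.8],0,1],
    [[0,0,-0.8],0,1],
    [[0,0,-0.8],0,1],
    [[0,0,-0.4],0,1],
    [[0,0,0],0,1],
    [[0,0,0],0,1],
  ],
)

```text
t: 22.28
ee_pos: [555.8, -312.8, 186.3]
orientation: [2.222, 2.22, 0.0]
ft_force: [-0.6, -0.1, -0.7]
width: 15.6
grasp_force: 30.0
```

>>> move_arm(
  steps=[
    [[0.5,0.1,0],0,1],
    [[0.9,0.1,0],0,1],
    [[1,0.1,0],0,1],
    [[1,0.1,0],0,1],
    [[1,0.1,0],0,1],
    [[1,0.1,0],0,1],
    [[1,0.1,0],0,1],
    [[1,0.1,0],0,1],
    [[1,0.1,0],0,1],
    [[1,0.1,0],0,1],
    [[1,0.1,0],0,1],
    [[1,0.1,0],0,1],
    [[1,0.1,0.2],0,1],
    [[1,0.1,0.4],0,1],
    [[1,0.1,0.5],0,1],
    [[1,0.1,0.6],0,1],
    [[0.6,0.01,0.6],0,1],
    [[0.2,0,0.3],0,1],
    [[0,0,0],0,1],
    [[0,0,0],0,1],
  ],
)

```text
t: 23.95
ee_pos: [595.4, 92.0, 120.2]
orientation: [-2.221, -2.22, 0.003]
ft_force: [-0.2, -0.2, -0.4]
width: 15.6
grasp_force: 30.0
```

```bash
python3 - <<'E'
from h import *
cams.get_image("wrist");cams.get_image("wrist");o=ctrl.get_obs(); d=cams.get_image("wrist"); im=d["image"]; p=np.array(o["ee_pos"]); print(p,o["t"])
for dy in (-2,0,2,4):
  print(dy,"tip far",proj(d,p+[0,dy+3.5,-32],o),"washer far",proj(d,p+[0,dy+11,-4],o))
print("hole pred",proj(d,(596.1,111.3,73),o))
cv2.imwrite("pics/w5.png",cv2.resize(im[120:270,160:360,::-1],(800,600),interpolation=cv2.INTER_CUBIC))
E
```

```text
[596.55075269  91.33042982 121.55225789] 24.05
-2 tip far [260.12896242 217.10697884] washer far [260.5086747  221.20825339]
0 tip far [260.13473356 214.49967195] washer far [260.51653937 218.18095565]
2 tip far [260.14054    211.87885197] washer far [260.52445987 215.13538869]
4 tip far [260.1463821  209.24439758] washer far [260.53243685 212.07136154]
hole pred [259.41928503 186.88464219]
```

View pics/w5.png

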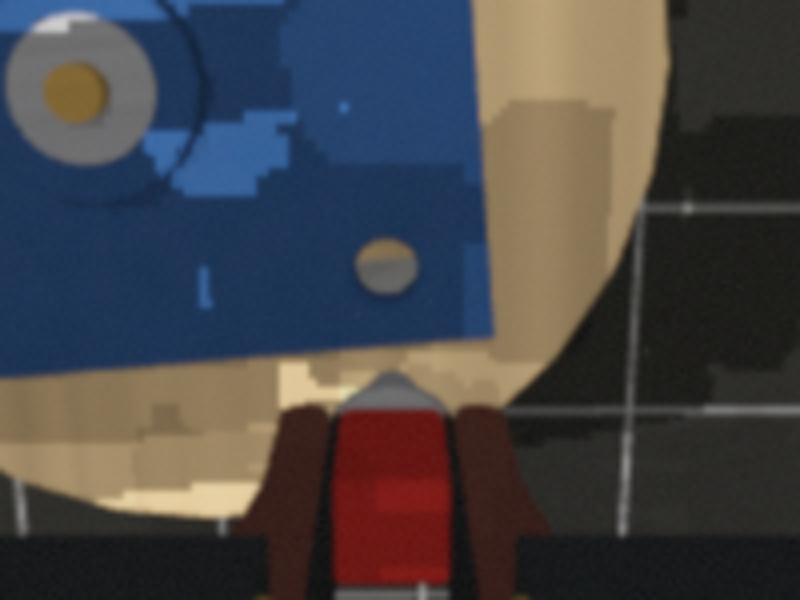

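Screw tip at (391,372), hole centre at (387,266) and aligned. The TCP target is about (595.9,110.4).

>>> move_arm(
  steps=[
    [[0.4,-0.02,0],0,1],
    [[0.36,0,0],0,1],
    [[0,0,0.3],0,1],
    [[0,0,0],0,1],
    [[0,0,0],0,1],
    [[0,0,0],0,1],
  ],
)

```text
t: 24.6
ee_pos: [595.7, 111.0, 113.5]
orientation: [-2.222, -2.221, 0.001]
ft_force: [-0.2, -0.5, 0.0]
width: 16.1
grasp_force: 30.0
```

>>> move_arm(
  steps=[
    [[-0.02,0.01,0.1],0,1],
    [[0,0,0.1],0,1],
    [[0,0,0.08],0,1],
    [[0,0,0.08],0,1],
    [[0,0,0.06],0,1],
    [[0,0,0],0,1],
    [[0,0,0],0,1],
  ],
)

```text
t: 25.18
ee_pos: [596.1, 110.6, 103.0]
orientation: [-2.222, -2.22, 0.0]
ft_force: [0.4, 0.3, -0.4]
width: 15.9
grasp_force: 30.0
```

>>> move_arm(
  steps=[
    [[0,0,0.08],0,1],
    [[0,0,0.08],0,1],
    [[0,0,0.08],0,1],
    [[0,0,0.08],0,1],
    [[0,0,0],0,1],
    [[0,0,0],0,1],
  ],
)

```text
t: 25.68
ee_pos: [595.9, 110.5, 94.9]
orientation: [-2.222, -2.22, 0.001]
ft_force: [0.7, -0.3, -1.2]
width: 15.6
grasp_force: 30.0
```

>>> move_arm(
  steps=[
    [[0,0,0.08],0,1],
    [[0,0,0.08],0,1],
    [[0,0,0.08],0,1],
    [[0,0,0.08],0,1],
    [[0,0,0],0,1],
    [[0,0,0],0,1],
  ],
)

```text
t: 26.18
ee_pos: [595.8, 110.3, 86.6]
orientation: [-2.222, -2.22, 0.002]
ft_force: [-2.0, -4.2, -2.7]
width: 15.9
grasp_force: 30.0
```

>>> move_arm(
  steps=[
    [[0,0,0.06],0,1],
    [[0,0,0.06],0,1],
    [[0,0,0.06],0,1],
    [[0,0,0],0,1],
    [[0,0,0],0,1],
  ],
)

```text
t: 26.6
ee_pos: [595.8, 110.2, 82.5]
orientation: [-2.222, -2.221, 0.001]
ft_force: [-1.7, -4.8, -0.4]
width: 15.4
grasp_force: 30.0
```

>>> move_arm(
  steps=[
    [[-0.03,0,0.04],0,1],
    [[0,0,0.04],0,1],
    [[0,0,0.03],0,1],
    [[0,0,0],0,1],
    [[0,0,0],0,1],
  ],
)

```text
t: 27.02
ee_pos: [596.1, 110.0, 79.8]
orientation: [-2.222, -2.221, 0.0]
ft_force: [-2.1, -2.0, -0.0]
width: 15.8
grasp_force: 30.0
```

>>> move_arm(
  steps=[
    [[0,0,0.03],0,1],
    [[0,0,0.03],0,1],
    [[0,0,0],0,1],
    [[0,0,0],0,1],
  ],
)

```text
t: 27.35
ee_pos: [596.2, 109.9, 79.5]
orientation: [2.222, 2.221, 0.0]
ft_force: [-4.6, -3.4, 11.2]
width: 15.7
grasp_force: 30.0
```

Washer is seated (11 N). Release and rise, then verify.

>>> move_arm(
  steps=[
    [[0,0,-0.03],0,0.6],
    [[0,0,0],0,0.6],
    [[0,0,0],0,0.6],
    [[0,0,0],0,0.6],
    [[0,0,-0.4],0,0.6],
    [[0,0,-0.8],0,0.6],
    [[0,0,-0.8],0,0.6],
    [[0,0,-0.8],0,0.6],
    [[0,0,-0.8],0,0.6],
    [[0,0,-0.8],0,0.6],
    [[-0.8,0,-0.4],0,0.6],
    [[-0.8,0,0],0,0.6],
    [[0,0,0],0,0.6],
    [[0,0,0],0,0.6],
    [[0,0,0],0,0.6],
  ],
)

```text
t: 28.6
ee_pos: [596.0, 70.2, 199.3]
orientation: [-2.223, -2.22, -0.0]
ft_force: [0.2, -0.3, 0.3]
width: 35.1
grasp_force: 0.0
```

```bash
python3 - <<'E'
from h import *
o=ctrl.get_obs(); print(o["ee_pos"],o["t"])
w=cams.get_image("wrist"); s=cams.get_image("side")
print("screw top pred wrist",proj(w,(596.2,111.3,104),o),"side: drift top/collar, screw top/washer",[proj(s,X).round(1) for X in[(589.4,190.3,117),(589.4,190.3,77),(596.2,111.3,104),(596.2,111.3,74)]])
a=cv2.resize(w["image"][40:240,180:340,::-1],(400,500)); b=cv2.resize(s["image"][180:290,230:325,::-1],(400,463),interpolation=cv2.INTER_CUBIC); b=cv2.copyMakeBorder(b,0,37,0,0,cv2.BORDER_CONSTANT)
cv2.imwrite("pics/w6.png",np.hstack([a,b]))
E
```

```text
[596.02537724  70.17054628 199.25353892] 28.6
screw top pred wrist [259.92042473 151.77723143] side: drift top/collar, screw top/washer [array([252.9, 216.3]), array([252.8, 227.3]), array([271. , 196.7]), array([270.5, 205.1])]
```

View pics/w6.png

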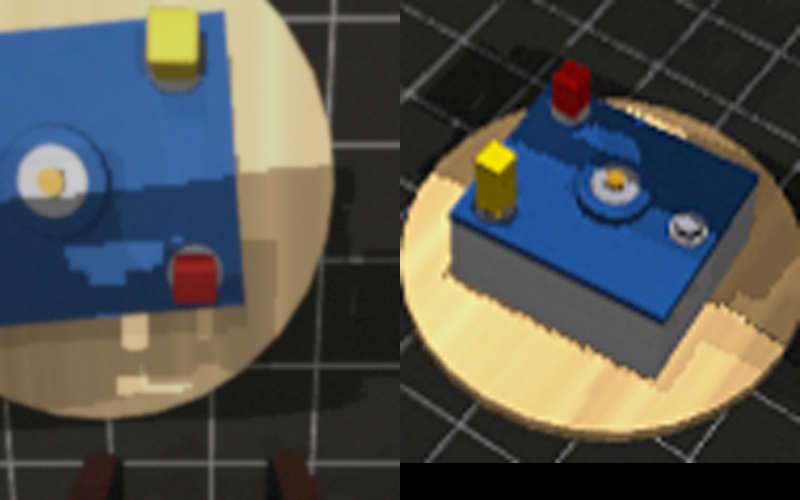

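Both stand upright with collar and washer on the cover: yellow at (495,180) and red at (570,90) in the right half. The cover is square on the housing and the gripper is clear.

```bash
python3 -c "
from workcell import ctrl
print(ctrl.close_job())"
```

```text
the job is handed in; nothing more can be done
None
```

I've handed in the job; the result wasn't reported back. The drift pin is fully home and left standing to hold the holes in line, the red thumb screw is fitted home, the spare stayed in the rack, and wrist forces stayed around 11 N or less.

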